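Clamp the handheld radio down for the passage

TASK

Stow the red radio for the passage: lay it face up on the bed of the blue hold-down clamp with its antenna end up to the two blue stops, so that its round grey patch is under the pad. Then let go of it and turn the black knob clockwise until the pad just touches the radio, and give it a further quarter turn, no more than that. Leave the mug, shackle and whistle where they are, and leave the clamp set.

Things in the scene. Friction and masses are not known exactly. Their poses are not given: they have to be found in the camera images.
- radio: Red handheld radio on its back, 0.3 kg: 150 long (own x) x 58 wide (y) x 40 thick (z, face up). Origin: centre of its underside. Antenna end face at x = +75; black stub antenna, 14 in diameter, goes 28 further, its axis 22 above the underside. Heavier at the battery end: centre of mass 17 from the origin toward -x. Face from antenna end: round grey patch, black screen, grey keys, slots.
- patch (a point): Centre of the round grey press patch (38 in diameter) on the radio's face, 25 from the antenna end face, 40 above the radio's underside; axes as the radio's.
- clamp: Blue hold-down clamp, fixed. Origin: on the vertical screw axis, at table height; z up. Flat bed (black rubber, top 12 above the table), 120 wide, along own x from -175 (open end, toward the robot) to +40. A post 34 thick at own y = +72 carries a blue arm 34 wide over the screw axis, underside 92 to 98 up (locked, differs by start), reaching to y = -23; beyond it the -y side is open.
- knob_grip (a point): On the axis of the round black fluted knob (56 in diameter, 30 high, axis vertical) at the height to grip: 12 below its top, 18 above its underside, 30 above the arm's top. A white line on top, from centre to rim, shows the turn. The knob keeps its height as it turns.
- knob (a joint): Knob angle in rad, 0 at the start, growing clockwise seen from above (0 to 7.5). Clockwise moves the spindle down 24 mm a turn (3.82 mm a rad). Takes about 0.12 N m to turn, more once the pad presses; it stays where it is left.
- pad_face (a point): Centre of the underside of the round black pad, 30 in diameter, on the screw axis under the arm; z up. With nothing beneath it goes down with the spindle. At the start 57 to 63 above the table, thus 5 to 11 above the face of a radio lying on the bed.
- pad (a joint): How far the pad is pushed up into the spindle against its spring, in m: 0 until the pad touches, then 3.82 mm more per rad of knob turn (a quarter turn is 6 mm), at 2.5 N per mm; limit 14 mm. The yellow stem above the pad shortens by this amount.
- mug: White ceramic mug, 72 in diameter, 80 high, origin at the centre of its underside. Bystander.
- shackle: Steel bow shackle lying flat, about 80 x 65 x 18. Origin at its middle, on the underside. Bystander.
- whistle: Orange plastic whistle lying down, about 64 x 20 x 26, origin at its middle, on the underside. Bystander.
- stops (a point): Midpoint between the two blue stops on the bed, at their faces toward the robot: 27 from the clamp's axis toward own +x, 12 above the table; axes as the clamp's. The stops (14 wide, 24 high) stand at own y = -22 and +22. With the radio's end face against them, its antenna between them pointing to own +x, the patch is under the pad (2 mm off centre).
Not all that is in view belongs to the job. Leave any green or turquoise look-alike of the radio alone.

How it is judged:
On the way, in this order (a step that is already met when the one before it is completed fails the run):
1. the radio lies flat on the clamp's bed, antenna toward the stops, its patch within 10 mm of the pad's axis, the pad not yet pressing, the radio let go (horizontal distance between patch and pad_face below 0.01 m and angle between the x axis of radio and the x axis of clamp, either way round below 0.2 rad and x of radio in the frame of clamp below -0.02 m and z of radio in the frame of clamp below 0.015 m and angle between radio's own z axis and vertical below 0.06 rad and value of joint pad below 0.001 m and contact force between the fingers and radio below 0.2 N), for 0.2 s.
2. the pad touches the radio (spring pushed in more than 1.5 mm) (value of joint pad above 0.0015 m), for 0.05 s.
At the end, for the whole second after the job is handed in: Radio at rest, flat, face up on the clamp's bed, antenna toward the stops, within 0.2 rad of the bed, patch centre within 10 mm of the pad's axis; the pad wound 1/6 to 1/3 turn past touching (spring pushed in 4 to 8 mm), the knob still (value of joint pad between 0.004 and 0.008 m and horizontal distance between patch and pad_face below 0.01 m and angle between the x axis of radio and the x axis of clamp, either way round below 0.2 rad and x of radio in the frame of clamp below -0.02 m and z of radio in the frame of clamp below 0.015 m and angle between radio's own z axis and vertical below 0.06 rad and linear speed of radio below 0.01 m/s and velocity of joint knob between -0.05 and 0.05 rad/s).
It fails at once if the clamp is overtightened: the pad's spring is pushed in more than 10 mm (over 0.4 turn past touching) (value of joint pad above 0.01 m).
It fails at once if the mug, shackle or whistle is moved more than 30 mm (distance of any of mug, shackle, whistle from where it was at the start of the episode above 0.03 m).
It also fails if it takes over 64 s, if anything falls off the work surface, if the arm or the gripper's body presses on something with over 40 N, if the wrist force passes 120 N, or if a joint passes its speed limit or range.

ROBOT

A 6-joint arm with a two-finger parallel gripper is mounted at the origin on the work surface. World frame = base frame: x ahead of the robot, y to its left, z up, the work surface at z = 0. Lengths are in m, angles in rad, forces in N, time in s.
With the tool pointing down it reaches from about 0.35 to 0.95 m from the base axis. Payload 17.4 kg.
Tool frame: the origin (TCP) lies on the centre line of the jaws, within the pads' length; the fingertips stand 25 mm ahead of it and the grasp point (between the pads) lies 6 mm ahead of it (manip.tip_reach is the distance from the TCP to the fingertips, in m); y points along the fingers, z is the direction in which the jaws open and shut, and the axes are right-handed (so a half turn about y gives the same grasp; the last joint's range is limited). The gripper opens to 93 mm and grips with 3 to 60 N. Pads are 15 mm wide; open, the fingers measure 128 mm over their backs; the gripper's body (75 mm by 188 mm) begins 65 mm behind the grasp point.
Start: joints at [1.148, 0.116, 1.442, -0, 1.584, -0.038], TCP at [0.253, 0.626, 0.244] pointing down, gripper open.
Joint ranges: [-2.83, 2.83], [-0.83, 2.19], [0.07, 2.5], [-1.14, 4.28], [0.01, 3], [-2.97, 2.97]. Speed limits (rad/s): [1.89, 1.89, 2.22, 3.14, 3.14, 3.14].

INTERFACE

Orientations are given as a unit quaternion [w, x, y, z].
In Python, from bench import manip, claw, imaging, ticket gives the robot as it stands. Calls block until the motion is done:
- manip.move_to(position, orientation): joint-space move of the TCP to a pose.
- manip.line_to(position, velocity=0.15, rot=None): straight line of the TCP; rot=None keeps the orientation; velocity is the mean speed in m/s.
- manip.move_joints(angles): joint-space move.
- claw.open_gripper() and claw.close_gripper(f_grip=None): open the fingers fully, or close them until they stop; f_grip is the grip in N (None keeps the last).
- manip.pause(seconds).
- manip.solve_ik(position, orientation): joint angles nearest the present ones, or None.
- manip.read_state(): the state.
- imaging.read_camera(name): name is "side" or "top" or "wrist"; returns (picture, depth): 400x640x3 uint8, red, green, blue; 400x640 float32, m along the optical axis (not along the pixel's ray), 0 where there is no reading.
- imaging.get_calibration(name): a dict with "camera_matrix" (3x3 intrinsics, pixels), "cam_to_world" (4x4, takes a point from camera to world coordinates). Camera axes: x right, y up, looking along -z (the intrinsics and any distortion apply to the point x, -y, -z); pixel columns grow to the right and rows downward; lengths in m; the calibration is good to about 2 mm. A picture is of the moment at which its call begins: read the wrist's pose just before it. get_calibration takes no time and is no camera call; for the wrist camera it gives the pose at the moment of the call.
A pose or a line that the arm cannot do raises manip.MotionError and nothing moves.
- ticket.close_job(): hands the job in, once; it reports no verdict.
The state is a dict: "time_s": time; "joint_pos": joint angles; "qvel": joint speeds; "effort": joint torques, N m; "eef_pos": TCP position; "orientation": TCP orientation; "contact_force": force on the tool from outside, world axes, zero at the start; "moment": the same for the moment, N m; "opening": opening from 0.0 (shut) to 1.0 (fully open).
Only numpy, scipy, OpenCV 4.12 (cv2) and the standard library are available. Lean on these libraries where they do the work, as an engineer would, in place of code of your own. Each camera call takes 0.05 s, during which the arm holds its last target.

## Working session

There is one attempt and no reset: what is moved stays moved. The work goes in short steps, each a Python script; the robot and the scene stay as the last script left them, time stands still between calls to the robot, and variables do not carry over. Pictures are saved under pics/ and viewed, and the job is handed in when it is done.

```bash
ls; mkdir -p pics; python3 - <<'E'
from bench import manip, claw, imaging, ticket
import cv2,json,numpy as np
s=manip.read_state();print({k:np.round(v,3).tolist() for k,v in s.items()}, manip.tip_reach)
for n in("side","top","wrist"):
    c=imaging.get_calibration(n);p,d=imaging.read_camera(n)
    np.savez(f"pics/{n}0.npz",p=p,d=d,K=c["camera_matrix"],T=c["cam_to_world"])
    print(n,c)
    cv2.imwrite(f"pics/{n}0.png",p[:,:,::-1])
E
```

```text
pics
{'time_s': 0.0, 'joint_pos': [1.148, 0.117, 1.442, 0.0, 1.584, -0.038], 'qvel': [-0.0, -0.001, -0.001, -0.001, 0.0, -0.001], 'effort': [0.001, -72.128, -62.257, 0.078, 0.024, -0.0], 'eef_pos': [0.253, 0.625, 0.243], 'orientation': [-0.694, 0.694, -0.135, 0.135], 'contact_force': [-0.458, -0.065, -0.264], 'moment': [-0.004, -0.004, -0.013], 'opening': 0.999} 0.025
side {'camera_matrix': array([[380.75907782,   0.        , 321.78535568],
       [  0.        , 380.75907782, 198.33089501],
       [  0.        ,   0.        ,   1.        ]]), 'cam_to_world': array([[ 0.96145068,  0.15285365, -0.228579  ,  0.30527804],
       [-0.27371037,  0.45227701, -0.84883929, -0.7568835 ],
       [-0.02636715,  0.87868155,  0.47667967,  0.57819958],
       [ 0.        ,  0.        ,  0.        ,  1.        ]])}
top {'camera_matrix': array([[375.0532519 ,   0.        , 321.19544657],
       [  0.        , 375.0532519 , 194.10730918],
       [  0.        ,   0.        ,   1.        ]]), 'cam_to_world': array([[ 0.00708541,  0.99760648, -0.06878311,  0.46224505],
       [-0.99982657,  0.00588287, -0.01766985,  0.08038251],
       [-0.01722292,  0.06889638,  0.99747514,  0.92983062],
       [ 0.        ,  0.        ,  0.        ,  1.        ]])}
wrist {'camera_matrix': array([[287.7521828 ,   0.        , 323.79808586],
       [  0.        , 287.7521828 , 199.0908507 ],
       [  0.        ,   0.        ,   1.        ]]), 'cam_to_world': array([[ 3.74953669e-01, -8.86279495e-01, -2.71879392e-01,
         1.77821510e-01],
       [ 9.27043196e-01,  3.58209248e-01,  1.10801839e-01,
         6.56075911e-01],
       [-8.11685607e-04, -2.93589496e-01,  9.55931247e-01,
         3.83859706e-01],
       [ 0.00000000e+00,  0.00000000e+00,  0.00000000e+00,
         1.00000000e+00]])}
```

View pics/top0.png

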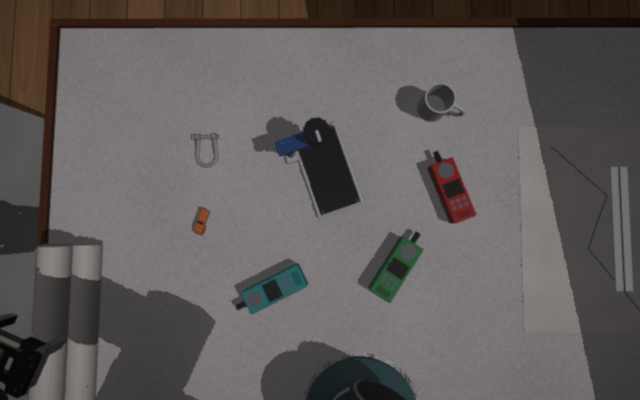

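View pics/side0.png

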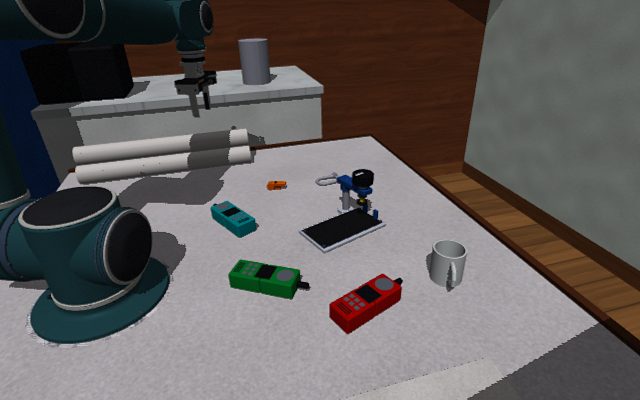

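View pics/wrist0.png

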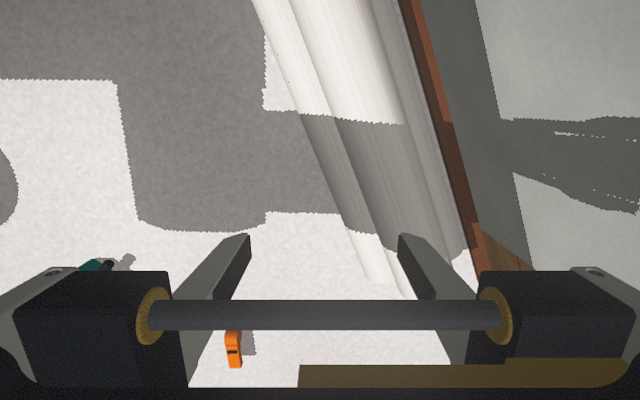

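Candidates in the top view: red radio at (452,187), green at (397,266), teal at (274,288). Only the first is red, with its patch by the antenna. I'll crop enlarged to confirm and measure roughly.

```bash
cat > h.py <<'E'
import numpy as np,cv2
def load(f):
    z=np.load(f);return z["p"],z["d"],z["K"],z["T"]
def ray(K,T,uv):
    u,v=uv;d=np.array([(u-K[0,2])/K[0,0],-(v-K[1,2])/K[1,1],-1.0]);return T[:3,3],T[:3,:3]@d
def onplane(K,T,uv,z):
    o,d=ray(K,T,uv);return o+d*(z-o[2])/d[2]
def dpt(K,T,uv,dep):
    o,d=ray(K,T,uv);return o+d*dep
def tri(a,b):
    (o1,d1),(o2,d2)=a,b;d1=d1/np.linalg.norm(d1);d2=d2/np.linalg.norm(d2)
    A=np.stack([d1,-d2],1);t=np.linalg.lstsq(A,o2-o1,rcond=None)[0]
    p,q=o1+d1*t[0],o2+d2*t[1];return (p+q)/2,np.linalg.norm(p-q)
def proj(K,T,X):
    c=np.linalg.inv(T)@np.append(X,1);return np.array([K[0,0]*c[0]/-c[2]+K[0,2],K[1,1]*-c[1]/-c[2]+K[1,2]])
def redmask(p):
    h=cv2.cvtColor(p,cv2.COLOR_RGB2HSV);return (((h[...,0]<6)|(h[...,0]>174))&(h[...,1]>170)&(h[...,2]>60)).astype(np.uint8)
def big(m):
    n,l,s,c=cv2.connectedComponentsWithStats(m);i=1+np.argmax(s[1:,4]);return (l==i).astype(np.uint8),s[i],c[i]
E
python3 - <<'E'
from h import *
for n in("top","side"):
    p,d,K,T=load(f"pics/{n}0.npz");m,s,c=big(redmask(p));print(n,s,c,dpt(K,T,c,d[int(c[1]),int(c[0])]),onplane(K,T,c,.04))
    if n=="top":
        hull=cv2.convexHull(np.argwhere(m)[:,::-1].astype(np.int32));print(cv2.minAreaRect(hull))
        print("knob",dpt(K,T,(317,127),d[127,317]))
        for uv in((300,160),(358,200),(320,214),(340,180)): print(uv,dpt(K,T,uv,d[uv[1],uv[0]]))
p=cv2.imread("pics/top0.png");s=cv2.imread("pics/side0.png")
a=cv2.resize(p[105:225,240:490],None,fx=3,fy=3,interpolation=2);cv2.imwrite("pics/topc.png",a)
a=cv2.resize(s[160:340,290:480],None,fx=3.2,fy=3.2,interpolation=2);cv2.imwrite("pics/sidec.png",a)
E
```

```text
top [432 159  28  34 231] [444.63203463 173.9004329 ] [ 0.57320942 -0.1960642   0.04164997] [ 0.57341556 -0.19657776  0.04      ]
((446.573974609375, 174.67752075195312), (29.23077392578125, 22.076927185058594), 67.38013458251953)
knob [0.65746793 0.10400071 0.15198507]
(300, 160) [0.6104347  0.14996541 0.00752875]
(358, 200) [0.51161559 0.00648225 0.0120106 ]
(320, 214) [0.47682506 0.09928361 0.00884244]
(340, 180) [0.56055031 0.05066993 0.01210225]
side [ 330  274   71   60 1716] [363.1993007  305.83682984] [ 0.52112012 -0.24230015  0.03662054] [ 0.51977326 -0.24551116  0.04      ]
```

View pics/topc.png

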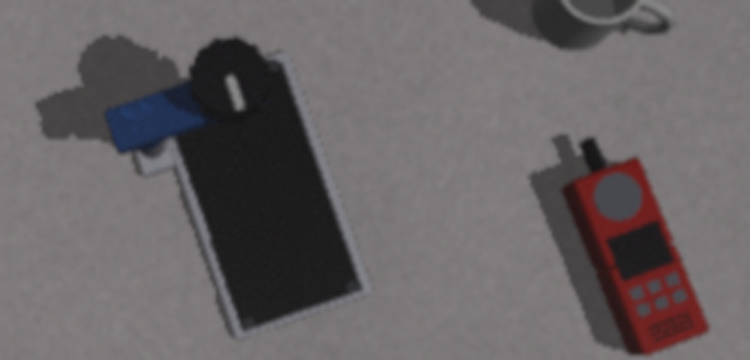

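View pics/sidec.png

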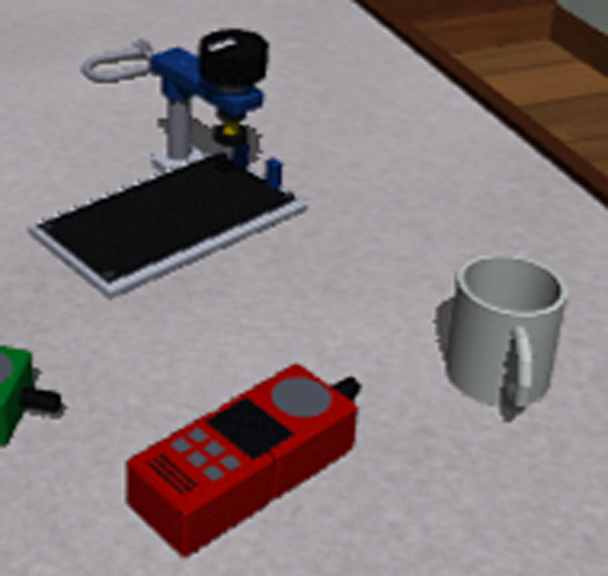

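The crop confirms the target: the red radio has its stub antenna and patch at the upper end, and in the top image its patch is at about (446,171). The clamp bed is on the left, with the knob at (317,131). Next are the rough poses and the geometry for a wrist-camera look.

```bash
cat >> h.py <<'E'
from scipy.spatial.transform import Rotation as Rn
def R_of(q): return Rn.from_quat([q[1],q[2],q[3],q[0]])
def q_of(R): x=R.as_quat();return [x[3],x[0],x[1],x[2]]
def down(yaw):
    "tool z (jaw direction) horizontal at heading yaw, y down"
    z=np.array([np.cos(yaw),np.sin(yaw),0]);y=np.array([0,0,-1.]);x=np.cross(y,z)
    return q_of(Rn.from_matrix(np.stack([x,y,z],1)))
E
python3 - <<'E'
from h import *
from bench import manip
s=manip.read_state();R=R_of(s["orientation"]).as_matrix();print(R.round(3))
_,_,K,T=load("pics/wrist0.npz");print("cam in tool",R.T@(T[:3,3]-s["eef_pos"]),"\n",(R.T@T[:3,:3]).round(3))
p,d,K,T=load("pics/top0.npz");p2,d2,K2,T2=load("pics/side0.npz")
def t(a,b):
    X,e=tri(ray(K,T,a),ray(K2,T2,b));print(X.round(4),round(e,4));return X
f=lambda x,y:(x/3+240,y/3+105); g=lambda x,y:(x/3.2+290,y/3.2+160)
print("patch");P=t(f(618,197),g(301,397))
print("slots");S=t(f(672,327),g(172,475))
print("screen");t(f(641,250),g(250,429))
print(np.arctan2(*(P-S)[1::-1]))
print("knob top");Kn=t(f(229,78),g(234,50))
print("bed near corners");A=t(f(238,337),g(30,230));B=t(f(368,290),g(111,297))
print("bed far -y");C=t(f(284,52),g(307,206));print(np.arctan2(*(C-B)[1::-1]))
for y in(0.,1.57,3.14,-1.57):
    print(y,manip.solve_ik([.5,-.25,.2],down(y)))
E
```

```text
[[ 0.927 -0.     0.375]
 [-0.375 -0.001  0.927]
 [-0.    -1.    -0.001]]
cam in tool [-0.08146341 -0.14077221 -0.0001453 ] 
 [[-0.    -0.956 -0.294]
 [-0.     0.294 -0.956]
 [ 1.    -0.    -0.   ]]
patch
[ 0.5824 -0.2003  0.0402] 0.0026
slots
[ 0.48   -0.2408  0.0402] 0.0029
screen
[ 0.5402 -0.2177  0.0399] 0.0021
0.3764705517140174
knob top
[0.6524 0.1053 0.1428] 0.0027
bed near corners
[0.4694 0.1008 0.0039] 0.0014
[ 0.5094 -0.0063 -0.    ] 0.0025
bed far -y
[0.7082 0.0639 0.0025] 0.0025
0.3395547178941762
0.0 [-5.09279230e-01 -1.22652857e-01  1.75026010e+00 -4.44089210e-16
  1.51398541e+00 -5.09279230e-01]
1.57 [-5.09279230e-01 -1.22652857e-01  1.75026010e+00 -4.44089210e-16
  1.51398541e+00 -2.07927923e+00]
3.14 [-5.09279230e-01 -1.22652857e-01  1.75026010e+00 -4.44089210e-16
  1.51398541e+00  2.63390608e+00]
-1.57 [-0.50927923 -0.12265286  1.7502601   0.          1.51398541  1.06072077]
```

```bash
cat >> h.py <<'E'
def snap(name):
    from bench import imaging
    c=imaging.get_calibration("wrist");p,d=imaging.read_camera("wrist")
    np.savez(f"pics/{name}.npz",p=p,d=d,K=c["camera_matrix"],T=c["cam_to_world"]);cv2.imwrite(f"pics/{name}.png",p[:,:,::-1])
def loc(o,yaw,dx,dy,z): return [o[0]+np.cos(yaw)*dx-np.sin(yaw)*dy,o[1]+np.sin(yaw)*dx+np.cos(yaw)*dy,z]
E
python3 - <<'E'
from h import *
from bench import manip
T=lambda:print(round(manip.read_state()["time_s"],2),manip.read_state()["eef_pos"].round(3) if hasattr(manip.read_state()["eef_pos"],"round") else manip.read_state()["eef_pos"])
c=(.653,.106);y=.34
manip.move_to(loc(c,y,-.06,.0,.30),down(y+np.pi/2));T();manip.pause(.1);snap("c1")
manip.move_to(loc(c,y,-.06,-.12,.28),down(y+np.pi/2));T();manip.pause(.1);snap("c2")
r=(.536,-.219);y=.376
manip.move_to(loc(r,y,.05,.03,.23),down(y+np.pi/2));T();manip.pause(.1);snap("r1")
manip.move_to(loc(r,y,.03,-.03,.19),down(y+np.pi/2));T();manip.pause(.1);snap("r2")
a=[cv2.imread(f"pics/{n}.png") for n in("c1","c2","r1","r2")]
cv2.imwrite("pics/m1.png",cv2.resize(np.vstack([np.hstack(a[:2]),np.hstack(a[2:])]),(800,500),interpolation=cv2.INTER_AREA))
E
```

```text
2.44 [0.596 0.087 0.3  ]
3.15 [ 0.637 -0.028  0.28 ]
4.01 [ 0.572 -0.172  0.231]
4.56 [ 0.575 -0.236  0.189]
```

View pics/m1.png

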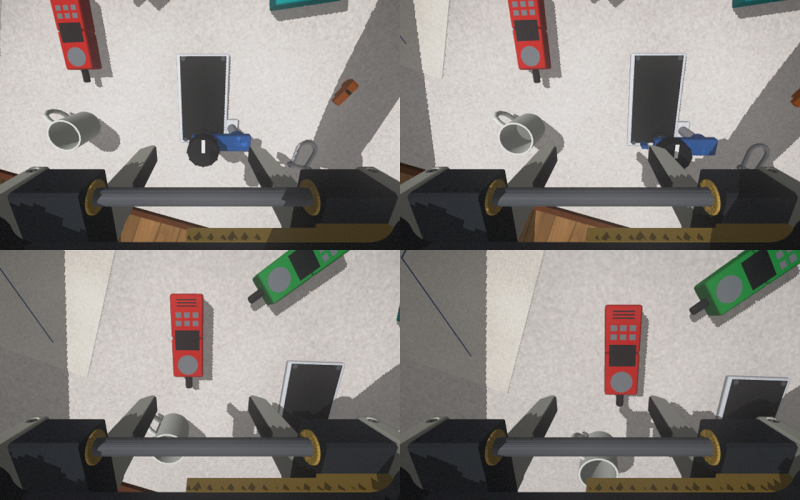

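```bash
cat > rad.py <<'E'
from h import *
def rad(f,sel=None):
    p,d,K,T=load(f);m=redmask(p)
    m,s,c=big(m);h=cv2.convexHull(np.argwhere(m)[:,::-1].astype(np.int32))
    fill=cv2.fillConvexPoly(np.zeros_like(m),h,1);holes=cv2.erode(fill,np.ones((3,3)))&(1-m)
    n,l,st,ce=cv2.connectedComponentsWithStats(holes,connectivity=4)
    o=[]
    for i in range(1,n):
        if st[i,4]>25: o.append((st[i,4],ce[i],p[l==i].mean(0).round()))
    return o,K,T,cv2.minAreaRect(h)
if __name__=="__main__":
    for f in("r1","r2"):
        o,K,T,r=rad(f"pics/{f}.npz");print(f,r)
        for a in o: print(a[0],a[1].round(1),a[2],onplane(K,T,a[1],.04).round(4))
    a=[cv2.imread(f"pics/{n}.png") for n in("r1","r2")]
    cv2.imwrite("pics/m2.png",cv2.resize(np.hstack([a[0][60:240,250:380],a[1][70:260,300:450][:180]]),None,fx=2.8,fy=2.8))
E
python3 rad.py
```

```text
r1 ((298.0, 105.0), (68.0, 50.0), 90.0)
98 [297.8  79. ] [121.  64.  63.] [ 0.4768 -0.2399  0.04  ]
100 [297.5  84. ] [122.  63.  62.] [ 0.4816 -0.2385  0.04  ]
98 [297.8  89. ] [119.  62.  61.] [ 0.4862 -0.2365  0.04  ]
109 [285.  103.5] [142. 110. 113.] [ 0.5054 -0.2444  0.04  ]
100 [298.5 103.5] [138. 114. 118.] [ 0.4999 -0.2307  0.04  ]
108 [312.1 103.5] [141. 111. 114.] [ 0.4944 -0.2169  0.04  ]
98 [285.2 116.7] [140. 112. 115.] [ 0.5183 -0.2396  0.04  ]
98 [298.9 117. ] [139. 110. 113.] [ 0.513  -0.2254  0.04  ]
96 [312.5 117.2] [137. 112. 117.] [ 0.5077 -0.2113  0.04  ]
426 [298.7 133.1] [73. 58. 58.] [ 0.5296 -0.2195  0.04  ]
r2 ((356.6631774902344, 125.00332641601562), (57.437015533447266, 75.10680389404297), 1.1691393852233887)
143 [357.8  97.6] [116.  59.  58.] [ 0.4767 -0.2399  0.04  ]
121 [357.7 103.2] [112.  58.  58.] [ 0.4814 -0.2379  0.04  ]
128 [357.4 108.7] [116.  57.  56.] [ 0.4862 -0.2362  0.04  ]
128 [341.5 124.7] [135. 105. 108.] [ 0.5056 -0.2447  0.04  ]
113 [357.  124.5] [128. 110. 114.] [ 0.4999 -0.2306  0.04  ]
120 [372.3 124.6] [130. 106. 110.] [ 0.4944 -0.2165  0.04  ]
127 [341.5 139. ] [133. 102. 104.] [ 0.5184 -0.2394  0.04  ]
126 [356.4 138.9] [133. 101. 103.] [ 0.5129 -0.2255  0.04  ]
128 [371.5 139.1] [133. 101. 104.] [ 0.5074 -0.2115  0.04  ]
480 [355.8 156.6] [63. 53. 53.] [ 0.5292 -0.2191  0.04  ]
```

View pics/m2.png

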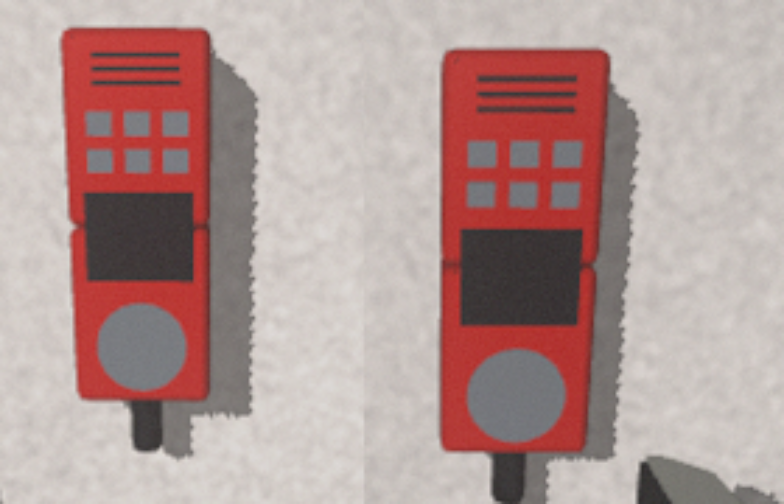

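```bash
python3 - <<'E'
from h import *
P={}
for f,b in(("r1",(300,183)),("r2",(354,211))):
    p,d,K,T=load(f"pics/{f}.npz");hs=cv2.cvtColor(p,cv2.COLOR_RGB2HSV)
    c=cv2.morphologyEx(((np.abs(p.astype(int)-p[b[1],b[0]]).max(2)<22)).astype(np.uint8),cv2.MORPH_OPEN,np.ones((3,3)))
    n,l,st,ce=cv2.connectedComponentsWithStats(c);i=l[b[1],b[0]];print(st[i],ce[i],p[b[1],b[0]]);P[f]=(ce[i],K,T)
    q=onplane(K,T,ce[i],.04);print("patch",q.round(4)); s=np.array([.4815,-.2388]);v=q[:2]-s
    print("yaw",np.arctan2(v[1],v[0]),"origin",q[:2]-.05*v/np.linalg.norm(v),np.linalg.norm(v))
print(tri(ray(P["r1"][1],P["r1"][2],P["r1"][0]),ray(P["r2"][1],P["r2"][2],P["r2"][0])))
a=[cv2.imread(f"pics/{n}.png") for n in("c1","c2")]
cv2.imwrite("pics/m3.png",cv2.resize(np.hstack([a[0][75:275,270:410],a[1][75:275,350:520]]),None,fx=2.5,fy=2.5,interpolation=2))
E
```

```text
[285 169  31  30 748] [300.11229947 183.43181818] [122 126 130]
patch [ 0.5837 -0.1979  0.04  ]
yaw 0.38095207640490786 origin [ 0.53725817 -0.2164679 ] 0.110064102826277
[337 195  35  33 895] [353.9273743 210.8547486] [115 115 120]
patch [ 0.5835 -0.1977  0.04  ]
yaw 0.38289186660531577 origin [ 0.53712226 -0.21639703] 0.10996439506243123
(array([ 0.58340369, -0.1978762 ,  0.04066845]), np.float64(0.00018264050118059532))
```

View pics/m3.png

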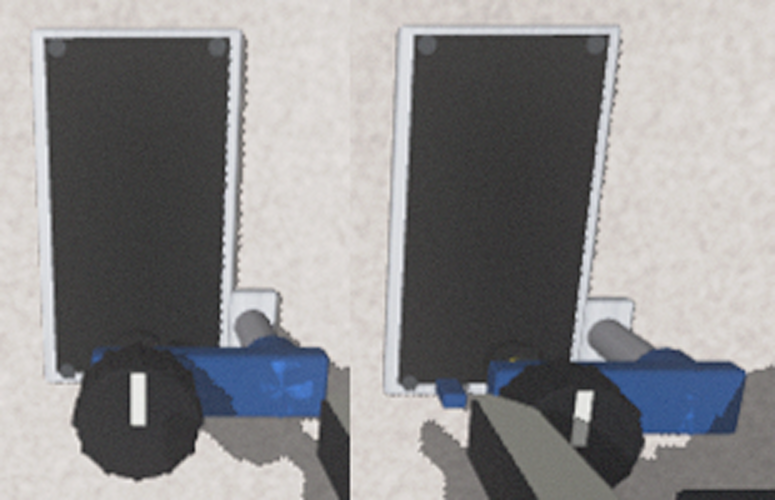

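```bash
python3 - <<'E'
from h import *
_,_,K,T=load("pics/c1.npz");_,_,K2,T2=load("pics/c2.npz")
f=lambda x,y:(x/2.5+270,y/2.5+75); g=lambda x,y:((x-350)/2.5+350,y/2.5+75)
pts=dict(oL=((33,30),(398,26)),oR=((242,30),(619,26)),iL=((45,39),(410,36)),iR=((232,38),(609,36)),oB=((46,382),(385,394)),rL=((57,47),(427,44)),rR=((217,46),(596,44)),rB=((67,371),(408,382)),line=((138,373),(585,391)))
for k,(a,b) in pts.items():
    print(k,onplane(K,T,f(*a),.012).round(4),onplane(K2,T2,g(*b),.012).round(4),tri(ray(K,T,f(*a)),ray(K2,T2,g(*b))))
E
```

```text
oL [ 0.5087 -0.0051  0.012 ] [ 0.5093 -0.0082  0.012 ] (array([ 0.50818216, -0.00687785,  0.00071091]), np.float64(0.0005090619723311668))
oR [0.4698 0.1046 0.012 ] [0.4701 0.1022 0.012 ] (array([0.46861394, 0.10536024, 0.00399696]), np.float64(0.0004919529465689698))
iL [0.511  0.0026 0.012 ] [ 5.118e-01 -3.000e-04  1.200e-02] (array([0.51063195, 0.00113952, 0.00111424]), np.float64(0.00022698882413040163))
iR [0.4755 0.1009 0.012 ] [0.4764 0.0995 0.012 ] (array([0.4751161 , 0.10147848, 0.00662035]), np.float64(0.000321841056014832))
oB [0.7082 0.0653 0.012 ] [0.7083 0.0643 0.012 ] (array([0.70965225, 0.06533896, 0.00856205]), np.float64(0.00010695426958915293))
rL [0.5127 0.0102 0.012 ] [0.5125 0.0098 0.012 ] (array([0.51251437, 0.01001227, 0.01083122]), np.float64(0.00039930844695559343))
rR [0.4822 0.0945 0.012 ] [0.4823 0.0948 0.012 ] (array([0.48236227, 0.09450071, 0.01278826]), np.float64(0.00013406957885104244))
rB [0.6964 0.0757 0.012 ] [0.6962 0.0746 0.012 ] (array([0.69752269, 0.07574722, 0.00877286]), np.float64(0.00048182522605773743))
line [0.6825 0.119  0.012 ] [0.6652 0.1797 0.012 ] (array([0.62891802, 0.09928032, 0.15284135]), np.float64(0.00015138375316612666))
```

Both views agree to under 1 mm. The radio origin is (0.537,-0.216) with yaw 0.382, and its face triangulates to z≈0.0405. The clamp axis is (0.653,0.1078) with yaw 0.342, the bed at about 0.012 and the knob top at about 0.153. Next I grasp the radio.

```bash
python3 - <<'E'
from h import *
from bench import manip,claw
r=(.5372,-.2164);y=.382;q=down(y+np.pi/2)
manip.move_to(loc(r,y,-.030,0,.11),q)
manip.line_to(loc(r,y,-.030,0,.030),velocity=.08)
claw.close_gripper(f_grip=25)
s=manip.read_state();print(s["time_s"],s["opening"],s["eef_pos"],s["contact_force"])
manip.line_to(loc(r,y,-.030,0,.075),velocity=.08)
manip.pause(.2);s=manip.read_state();print(s["time_s"],s["opening"],s["contact_force"],s["moment"]);snap("g1")
E
```

```text
7.0083 0.6246250983707555 [ 0.50932569 -0.22754355  0.0300401 ] [-1.16578692  1.41744021  1.83148989]
7.925 0.61918049991734 [-0.93230972 -0.41378141 -2.65159505] [0.06753038 0.07463402 0.07403722]
```

View pics/g1.png

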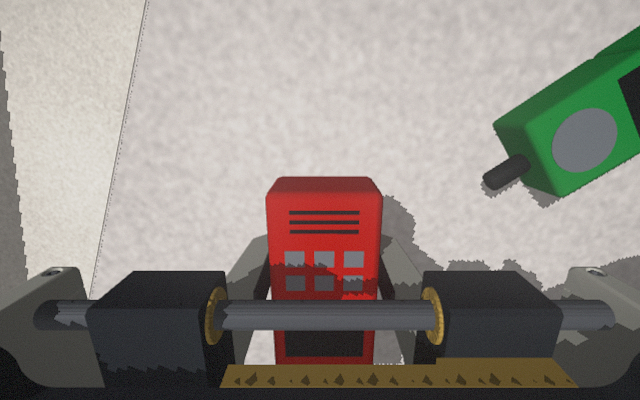

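```bash
python3 - <<'E'
from h import *
from bench import manip,claw
c=(.653,.1078);y=.342;q=down(y+np.pi/2)
manip.move_to(loc(c,y,-.145-.030,0,.085),q)
manip.line_to(loc(c,y,-.145-.030,0,.0450),velocity=.1)
s=manip.read_state();print(s["time_s"],s["contact_force"]);snap("p0")
manip.line_to(loc(c,y,-.058-.030,0,.0450),velocity=.08)
s=manip.read_state();print(s["time_s"],s["contact_force"])
from bench import imaging
for n in("side","top"):
    p,d=imaging.read_camera(n);cv2.imwrite(f"pics/p1{n}.png",p[:,:,::-1])
a=cv2.imread("pics/p1side.png")[150:260,280:420];b=cv2.imread("pics/p1top.png")[100:240,230:400]
cv2.imwrite("pics/p1c.png",np.hstack([cv2.resize(a,(560,440)),cv2.resize(b,None,fx=440/140,fy=440/140)])[:, :800] if 0 else cv2.resize(np.hstack([cv2.resize(a,(560,440)),cv2.resize(b,(534,440))]),(800,322)))
E
```

```text
9.6 [ 0.96982623  0.39192715 -2.97152561]
10.8833 [ 0.33744788 -0.29035802 -3.21156484]
```

View pics/p1c.png

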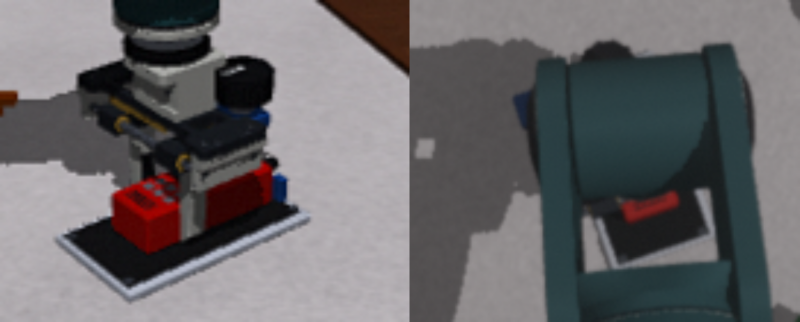

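View pics/p0.png

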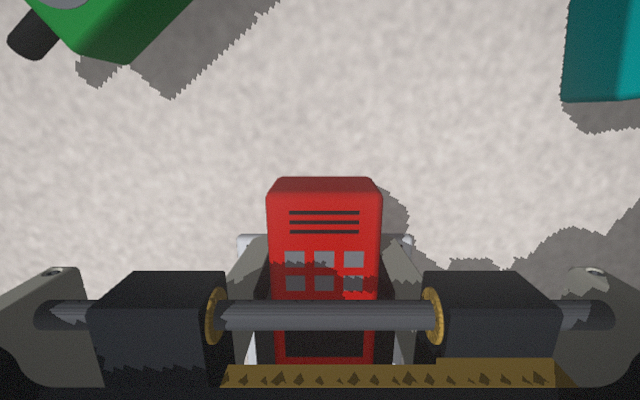

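```bash
python3 - <<'E'
from h import *
from bench import manip,claw
c=(.653,.1078);y=.342;e=np.array([np.cos(y),np.sin(y),0])
f0=np.array(manip.read_state()["contact_force"])@e
for x in np.arange(-.055,-.0439,.001):
    manip.line_to(loc(c,y,x-.030,0,.0450),velocity=.03)
    f=np.array(manip.read_state()["contact_force"])@e-f0;print(round(x,4),round(f,2))
    if f<-4: break
for z in np.arange(.0445,.0409,-.0005):
    manip.line_to(loc(c,y,x-.030,0,z),velocity=.03)
    s=manip.read_state();print(round(z,4),s["contact_force"][2].round(2))
    if s["contact_force"][2]>1: break
claw.open_gripper()
s=manip.read_state();print(s["time_s"],s["eef_pos"],s["contact_force"])
p=s["eef_pos"]
manip.line_to([p[0],p[1],.11],velocity=.15)
manip.move_to(loc(c,y,-.13,-.0,.20),down(y+np.pi/2));manip.pause(.2);snap("q1")
print(manip.read_state()["time_s"])
E
```

```text
-0.055 -0.07
-0.054 0.58
-0.053 -0.0
-0.052 0.35
-0.051 0.12
-0.05 0.47
-0.049 -3.21
-0.048 -12.72
0.0445 2.85
13.9917 [0.57952264 0.08166521 0.04449743] [ 0.50417888  0.13951976 -0.52768129]
15.325
```

View pics/q1.png

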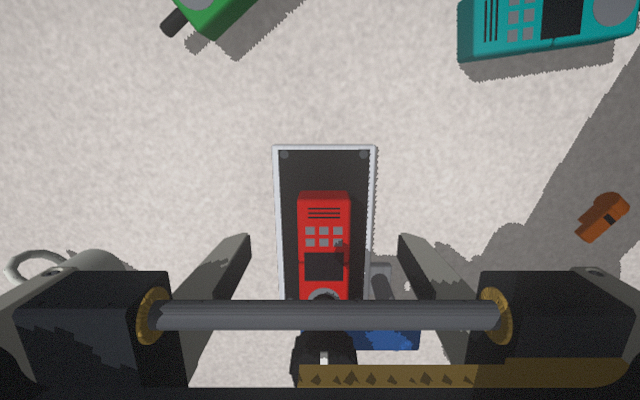

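```bash
cat >> h.py <<'E'
def lookpose(target,head,pitch,dist):
    "tool pose so wrist camera looks at target from dist, heading head, pitch down"
    F=np.array([np.cos(head)*np.cos(pitch),np.sin(head)*np.cos(pitch),-np.sin(pitch)])
    Rt=np.array([np.sin(head),-np.cos(head),0]);U=np.cross(Rt,F)
    C=np.stack([Rt,U,-F],1)
    M=np.array([[0,-.956,-.294],[0,.294,-.956],[1,0,0.]]) # cam in tool
    M=Rn.from_matrix(M).as_matrix();R=C@M.T
    cam=np.array(target)-dist*F
    return cam-R@np.array([-.08146,-.14077,-.0001]),q_of(Rn.from_matrix(R)),cam
E
python3 - <<'E'
from h import *
from bench import manip,imaging
c=(.653,.1078);y=.342
p,d,K,T=load("pics/q1.npz")
m=redmask(p);m,s,_=big(m)
from rad import rad
o,K,T,r=rad("pics/q1.npz")
for a in o:
    q=onplane(K,T,a[1],.052);dv=q[:2]-np.array(c);print(a[0],a[1].round(1),a[2],"own",(np.array([[np.cos(y),np.sin(y)],[-np.sin(y),np.cos(y)]])@dv).round(4))
p,d,K,T=load("pics/top0.npz");print("mug",onplane(K,T,(438,103),.08))
for hd in(30,45,60):
  for di in (.28,.33):
    P,q,cam=lookpose(loc(c,y,0,0,.065),y+np.radians(hd),np.radians(25),di);print(hd,di,P.round(3),cam.round(3),manip.solve_ik(P,q))
E
```

```text
58 [319.1 196.8] [116.  43.  41.] own [-0.1265 -0.0051]
35 [334.8 196.7] [115.  42.  40.] own [-0.1266  0.0112]
60 [323.5 208.5] [91. 48. 48.] own [-0.1137 -0.0005]
65 [323.7 212.5] [99. 48. 48.] own [-0.1092 -0.0003]
61 [323.6 217.5] [82. 47. 47.] own [-0.1036 -0.0004]
91 [309.6 230. ] [132. 108. 112.] own [-0.0891 -0.0155]
90 [323.5 230. ] [131. 108. 113.] own [-0.0892 -0.0005]
90 [337.5 230. ] [131. 109. 112.] own [-0.0892  0.0146]
90 [309.5 242. ] [132. 106. 109.] own [-0.075  -0.0158]
90 [323.5 242. ] [132. 106. 110.] own [-0.075  -0.0005]
1390 [326.6 263. ] [64. 47. 49.] own [-0.0493  0.0029]
290 [323.5 293.5] [96. 86. 89.] own [-0.0096 -0.0005]
mug [ 0.73227227 -0.17150798  0.08      ]
30 0.28 [0.572 0.012 0.083] [ 0.489 -0.085  0.183] [-0.52209238  0.0697101   2.23214867  1.58929514  1.34272545 -0.72049338]
30 0.33 [ 0.542 -0.022  0.104] [ 0.459 -0.12   0.204] [-0.62537183  0.0026343   2.25141209  1.51332674  1.4221631  -0.6734512 ]
45 0.28 [ 0.599 -0.006  0.083] [ 0.544 -0.121  0.183] [-0.53207271  0.26319218  2.00327701  1.40824745  1.54997656 -0.70010835]
45 0.33 [ 0.58  -0.047  0.104] [ 0.525 -0.162  0.204] [-0.61447223  0.23077188  1.99532519  1.35709825  1.62069373 -0.67250368]
60 0.28 [ 0.63  -0.016  0.083] [ 0.607 -0.142  0.183] [-0.49681752  0.43769778  1.76599309  1.2696002   1.73782044 -0.68026052]
60 0.33 [ 0.622 -0.06   0.104] [ 0.599 -0.186  0.204] [-0.56199419  0.42827787  1.73351182  1.23680569  1.80158499 -0.65667024]
```

Placement is good: the slots sit at own (-0.109, 0.000), so the radio origin is at x≈-0.049 and the patch is about 1 mm off the axis. Next is a low look at the pad gap.

```bash
python3 - <<'E'
from h import *
from bench import manip,imaging
c=(.653,.1078);y=.342
manip.move_to(loc(c,y,-.13,-.16,.22),down(y+np.pi/2))
for n,di in(("k1",.33),("k2",.28)):
    P,q,cam=lookpose(loc(c,y,0,0,.065),y+np.radians(45),np.radians(25),di)
    manip.move_to(P,q);manip.pause(.25);snap(n)
s=manip.read_state();print(s["time_s"],s["contact_force"])
a=[cv2.imread(f"pics/{n}.png")[120:300,240:400] for n in("k1","k2")]
cv2.imwrite("pics/k12.png",cv2.resize(np.hstack(a),(800,450),interpolation=2))
E
```

```text
18.2167 [-0.01741408 -0.13737406  0.39710477]
```

View pics/k2.png

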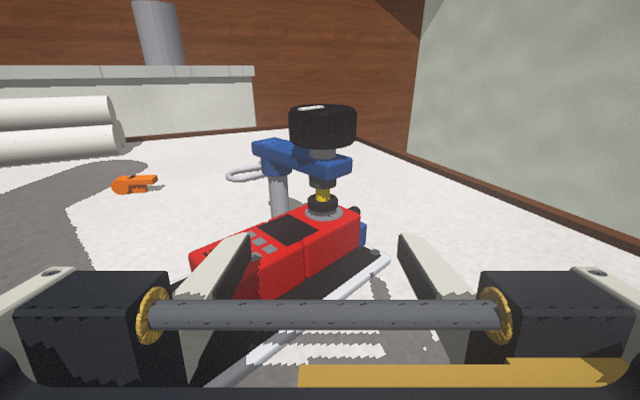

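View pics/k12.png

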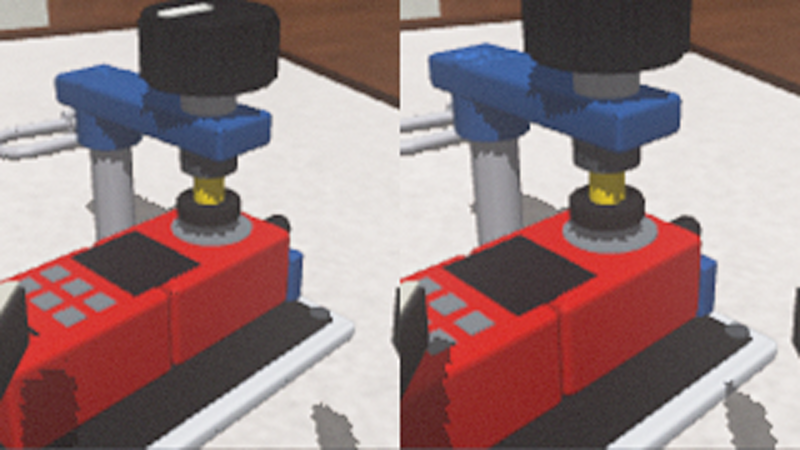

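```bash
cat > gap.py <<'E'
from h import *
c=(.653,.1078);y=.342;h=y+np.radians(45)
def zat(K,T,uv,rad,cx=0.):
    o,d=ray(K,T,uv);n=np.array([np.cos(h),np.sin(h),0]);P=np.array(loc(c,y,cx,0,0))-rad*n
    t=((P-o)@n)/(d@n);return o+d*t
def show(f):
    p,_,K,T=load(f"pics/{f}.npz")
    X=np.array(loc(c,y,0,0,.06));u=proj(K,T,X);print(f,"axis px",u.round(1))
    ui=int(round(u[0]))
    for v in range(int(u[1])-30,int(u[1])+28):
        px=p[v,ui-2:ui+3].mean(0).round()
        print(v,px,"z stem/axis %.4f padfront %.4f patchfront %.4f"%tuple(zat(K,T,(u[0],v),r)[2] for r in(.004,.015,.019)))
if __name__=="__main__":
    import sys;show(sys.argv[1])
E
python3 gap.py k1 | tail -50; python3 gap.py k2
```

```text
181 [ 61.  73. 105.] z stem/axis 0.0900 padfront 0.0943 patchfront 0.0958
182 [ 60.  72. 102.] z stem/axis 0.0888 padfront 0.0931 patchfront 0.0947
183 [62. 67. 87.] z stem/axis 0.0876 padfront 0.0920 patchfront 0.0936
184 [63. 63. 70.] z stem/axis 0.0864 padfront 0.0908 patchfront 0.0925
185 [65. 61. 62.] z stem/axis 0.0852 padfront 0.0897 patchfront 0.0913
186 [66. 63. 63.] z stem/axis 0.0840 padfront 0.0885 patchfront 0.0902
187 [64. 61. 62.] z stem/axis 0.0828 padfront 0.0874 patchfront 0.0891
188 [66. 61. 63.] z stem/axis 0.0816 padfront 0.0862 patchfront 0.0879
189 [66. 64. 65.] z stem/axis 0.0804 padfront 0.0851 patchfront 0.0868
190 [70. 69. 71.] z stem/axis 0.0792 padfront 0.0839 patchfront 0.0856
191 [97. 88. 61.] z stem/axis 0.0780 padfront 0.0828 patchfront 0.0845
192 [122. 108.  49.] z stem/axis 0.0768 padfront 0.0816 patchfront 0.0833
193 [121. 107.  50.] z stem/axis 0.0756 padfront 0.0804 patchfront 0.0822
194 [120. 106.  50.] z stem/axis 0.0744 padfront 0.0792 patchfront 0.0810
195 [120. 107.  53.] z stem/axis 0.0731 padfront 0.0780 patchfront 0.0798
196 [118. 104.  4
[... 6078 characters left out ...]
 padfront 0.0486 patchfront 0.0509
223 [217.  54.  50.] z stem/axis 0.0412 padfront 0.0475 patchfront 0.0498
224 [216.  54.  50.] z stem/axis 0.0401 padfront 0.0464 patchfront 0.0487
225 [216.  53.  49.] z stem/axis 0.0389 padfront 0.0453 patchfront 0.0476
226 [217.  55.  51.] z stem/axis 0.0378 padfront 0.0442 patchfront 0.0465
227 [216.  55.  52.] z stem/axis 0.0366 padfront 0.0431 patchfront 0.0454
228 [217.  54.  50.] z stem/axis 0.0355 padfront 0.0420 patchfront 0.0443
229 [217.  55.  51.] z stem/axis 0.0343 padfront 0.0409 patchfront 0.0432
230 [217.  52.  49.] z stem/axis 0.0331 padfront 0.0397 patchfront 0.0421
231 [217.  56.  51.] z stem/axis 0.0320 padfront 0.0386 patchfront 0.0410
```

```bash
python3 - <<'E'
import cv2,numpy as np
a=[cv2.imread(f"pics/{n}.png") for n in("k1","k2")]
cv2.imwrite("pics/k3.png",np.hstack([cv2.resize(a[0][170:225,295:345],(400,440),interpolation=0),cv2.resize(a[1][165:220,298:348],(400,440),interpolation=0)]))
E
```

```text
(no output)
```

View pics/k3.png

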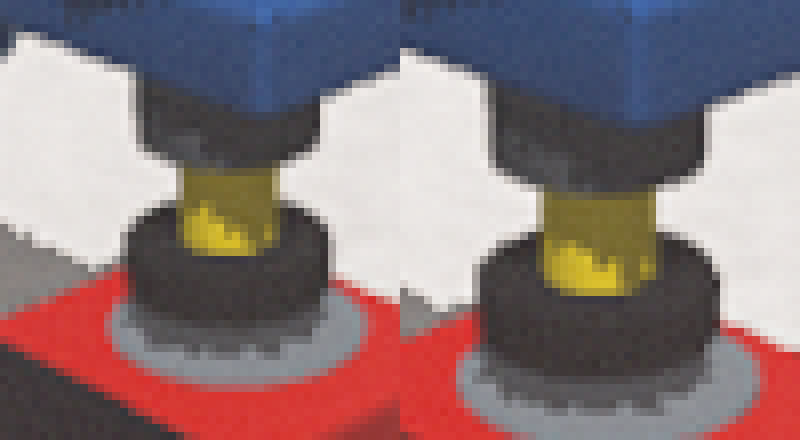

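The pad underside is at z≈0.060 and the radio face at z≈0.052, so the gap is about 8.0 mm, inside the stated 5 to 11. That predicts 2.09 rad to touch and about 3.66 rad in total. I'll grip the knob and turn in steps while watching the moment, stopping short of the target to look again.

```bash
python3 - <<'E'
from h import *
from bench import manip,claw
c=(.653,.1078);y=.342
_,_,K,T=load("pics/c1.npz");print("c1 knob px",proj(K,T,loc(c,y,0,0,.153)),proj(K,T,loc(c,y,0,0,.123)))
P,q,cam=lookpose(loc(c,y,0,0,.065),y+np.radians(45),np.radians(25),.33)
manip.line_to(P.tolist(),velocity=.2)
manip.move_to([c[0],c[1],.235],down(2.6));print(manip.read_state()["joint_pos"])
manip.line_to([c[0],c[1],.147],velocity=.1)
claw.close_gripper(f_grip=20);manip.pause(.2)
s=manip.read_state();print(s["time_s"],s["opening"]*93,s["eef_pos"],s["contact_force"],s["moment"])
j0=np.array(s["joint_pos"]);np.save("pics/j0.npy",j0)
snap("n0")
th=0
for k in range(12):
    th+=.2;j=j0.copy();j[5]+=th;manip.move_joints(j.tolist());s=manip.read_state()
    print(round(th,2),(s["joint_pos"][5]-j0[5]).round(3),np.round(s["moment"],3),np.round(s["contact_force"],1),round(s["time_s"],2))
snap("n1")
E
```

```text
c1 knob px [325.14685328 245.77427651] [325.05385132 234.57008355]
[ 1.24613474e-01  9.06638476e-02  1.48493220e+00  7.64023837e-04
  1.56806433e+00 -2.47393633e+00]
22.1083 55.71653197287875 [0.65248098 0.10816427 0.14704859] [-5.70001606  3.11889936  2.40034441] [0.49689262 1.04608529 0.02379235]
0.2 0.196 [-0.113 -0.135 -0.089] [-0.4  0.   0.6] 22.47
0.4 0.393 [-0.436 -0.441 -0.097] [ 1.5 -2.4 -0.4] 22.77
0.6 0.592 [-0.702 -0.609 -0.159] [ 3.6 -3.5 -0.9] 23.08
0.8 0.791 [-1.013 -0.694 -0.148] [ 3.6 -5.5 -1.3] 23.39
1.0 0.991 [-1.125 -0.668 -0.143] [ 3.6 -6.4 -0.4] 23.7
1.2 1.191 [-1.345 -0.68  -0.14 ] [ 4.4 -7.8  0.1] 24.01
1.4 1.391 [-1.557 -0.527 -0.063] [ 2.3 -9.4  0.5] 24.32
1.6 1.591 [-1.756 -0.419 -0.09 ] [ 2.6 -9.3 -0.2] 24.62
1.8 1.791 [-1.851 -0.252 -0.126] [  1.4 -11.3   0.4] 24.93
2.0 1.991 [-2.026 -0.013 -0.146] [ -0.1 -11.8   1.1] 25.24
2.2 2.191 [-2.161  0.253 -0.052] [ -1.8 -12.7   1.8] 25.55
2.4 2.391 [-2.298  0.542 -0.064] [ -2.8 -13.7   2.5] 25.86
```

```bash
python3 - <<'E'
import cv2,numpy as np
a=[cv2.imread(f"pics/{n}.png")[200:400,180:460] for n in("n0","n1")]
cv2.imwrite("pics/n01.png",cv2.resize(np.hstack(a),(800,286),interpolation=2))
E
```

```text
(no output)
```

View pics/n01.png

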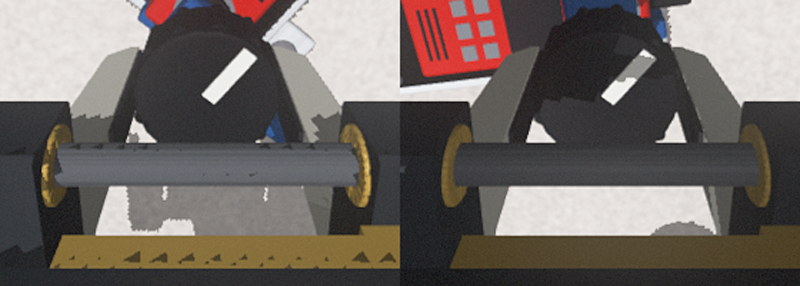

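The white line keeps the same place between the fingers in both frames, so there's no slip and the knob is at 2.39 rad. I'll go to 3.15 rad (about 4 mm expected), let go and look at the pad and stem.

```bash
python3 - <<'E'
from h import *
from bench import manip,claw
c=(.653,.1078);y=.342;j0=np.load("pics/j0.npy")
for th in(2.6,2.8,3.0,3.15):
    j=j0.copy();j[5]+=th;manip.move_joints(j.tolist());s=manip.read_state()
    print(th,(s["joint_pos"][5]-j0[5]).round(3),np.round(s["moment"],3),np.round(s["contact_force"],1))
manip.pause(.2);snap("n2");print(manip.read_state()["joint_pos"][5]-j0[5])
claw.open_gripper()
p=manip.read_state()["eef_pos"];manip.line_to([p[0],p[1],.235],velocity=.2)
P,q,cam=lookpose(loc(c,y,0,0,.065),y+np.radians(45),np.radians(25),.33)
manip.move_to(loc(c,y,-.10,-.12,.25),down(.8));
manip.move_to(P.tolist(),q)
P,q,cam=lookpose(loc(c,y,0,0,.065),y+np.radians(45),np.radians(25),.28)
manip.line_to(P.tolist(),velocity=.2);manip.pause(.25);snap("k4");print(manip.read_state()["time_s"])
a=[cv2.imread(f"pics/{n}.png") for n in("k2","k4")]
cv2.imwrite("pics/k5.png",np.hstack([cv2.resize(b[165:230,298:348],(390,507),interpolation=0) for b in a]))
E
python3 gap.py k4|sed -n 1,50p
```

```text
2.6 2.591 [-2.326  0.834 -0.063] [ -5.4 -13.    2.6]
2.8 2.791 [-2.372  1.135 -0.094] [ -6.5 -12.9   3.9]
3.0 2.991 [-2.293  1.374 -0.062] [ -9.1 -13.1   5.3]
3.15 3.141 [-2.198  1.538 -0.087] [ -8.9 -12.5   4.6]
3.1404876455422275
32.0667
k4 axis px [323.  204.5]
174 [ 60.  75. 107.] z stem/axis 0.0932 padfront 0.0972 patchfront 0.0986
175 [ 60.  74. 107.] z stem/axis 0.0922 padfront 0.0962 patchfront 0.0977
176 [ 61.  73. 105.] z stem/axis 0.0912 padfront 0.0953 patchfront 0.0968
177 [ 60.  73. 105.] z stem/axis 0.0902 padfront 0.0944 patchfront 0.0959
178 [ 59.  71. 101.] z stem/axis 0.0893 padfront 0.0934 patchfront 0.0949
179 [62. 70. 92.] z stem/axis 0.0883 padfront 0.0925 patchfront 0.0940
180 [76. 76. 88.] z stem/axis 0.0873 padfront 0.0915 patchfront 0.0931
181 [93. 91. 94.] z stem/axis 0.0863 padfront 0.0906 patchfront 0.0921
182 [97. 94. 96.] z stem/axis 0.0853 padfront 0.0896 patchfront 0.0912
183 [96. 95. 95.] z stem/axis 0.0843 padfront 0.0886 patchfront 0.0902
184 [96. 94. 96.] z stem/axis 0.0833 padfront 0.0877 patchfront 0.0893
185 [95. 91. 95.] z stem/axis 0.0823 pa
[... 1994 characters left out ...]
tem/axis 0.0526 padfront 0.0584 patchfront 0.0605
214 [65. 59. 57.] z stem/axis 0.0515 padfront 0.0573 patchfront 0.0594
215 [65. 58. 58.] z stem/axis 0.0504 padfront 0.0563 patchfront 0.0584
216 [65. 56. 55.] z stem/axis 0.0493 padfront 0.0552 patchfront 0.0573
217 [65. 55. 56.] z stem/axis 0.0482 padfront 0.0541 patchfront 0.0563
218 [64. 57. 56.] z stem/axis 0.0470 padfront 0.0530 patchfront 0.0552
219 [106. 108. 112.] z stem/axis 0.0459 padfront 0.0520 patchfront 0.0542
220 [139. 140. 146.] z stem/axis 0.0448 padfront 0.0509 patchfront 0.0531
221 [177. 102. 105.] z stem/axis 0.0436 padfront 0.0498 patchfront 0.0520
222 [220.  50.  46.] z stem/axis 0.0425 padfront 0.0487 patchfront 0.0510
```

View pics/k5.png

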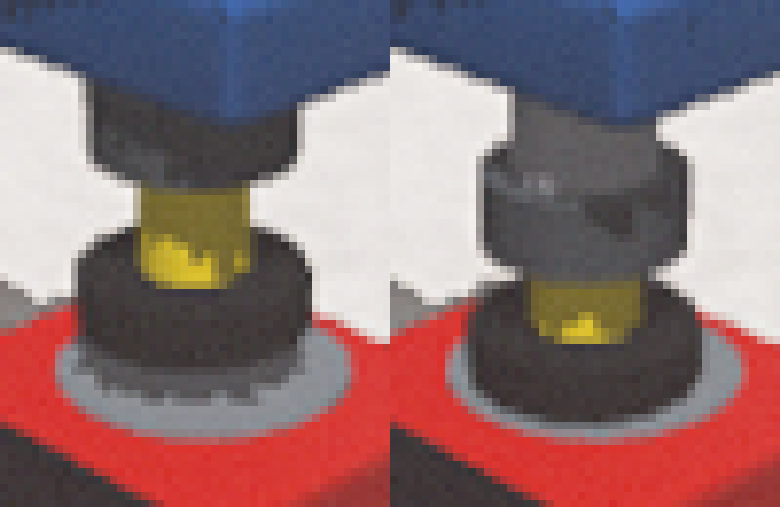

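View pics/k4.png

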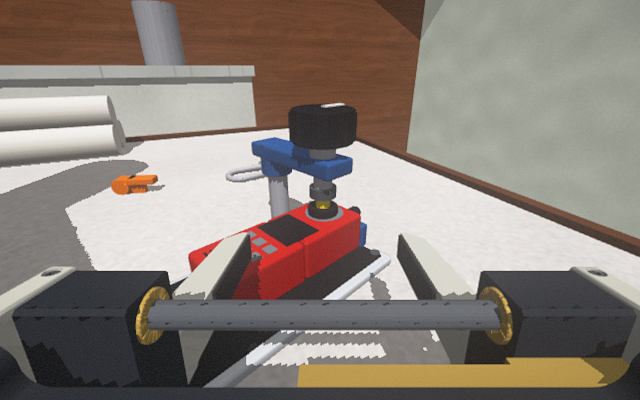

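After letting go, the pad sits on the radio: its underside is at about 0.052, down about 7.5 mm. The knob was turned 3.14 rad, which is 12.0 mm. The spring is therefore in by about 4.5 mm, and the yellow stem shortened from about 12.7 to 7.7 px rows, which agrees. It needs about 1.5 mm more, or 0.40 rad.

```bash
python3 - <<'E'
from h import *
from bench import manip,claw
c=(.653,.1078);y=.342
P,q,cam=lookpose(loc(c,y,0,0,.065),y+np.radians(45),np.radians(25),.33)
manip.line_to(P.tolist(),velocity=.2)
manip.move_to([c[0],c[1],.235],down(1.2))
manip.line_to([c[0],c[1],.147],velocity=.1)
snap("u0");claw.close_gripper(f_grip=20);manip.pause(.2)
s=manip.read_state();j0=np.array(s["joint_pos"]);snap("u1");print(s["time_s"],s["opening"]*93,s["contact_force"])
for th in(.2,.40):
    j=j0.copy();j[5]+=th;manip.move_joints(j.tolist())
manip.pause(.3);s=manip.read_state();print(s["joint_pos"][5]-j0[5],s["contact_force"]);snap("u2")
claw.open_gripper();snap("u3")
p=manip.read_state()["eef_pos"];manip.line_to([p[0],p[1],.235],velocity=.2)
manip.move_to(loc(c,y,-.10,-.12,.25),down(.8))
manip.move_to(P.tolist(),q)
P,q,cam=lookpose(loc(c,y,0,0,.065),y+np.radians(45),np.radians(25),.28)
manip.line_to(P.tolist(),velocity=.2);manip.pause(.25);snap("k6");print(manip.read_state()["time_s"])
a=[cv2.imread(f"pics/{n}.png") for n in("k4","k6")]
cv2.imwrite("pics/k7.png",np.hstack([cv2.resize(b[165:230,298:348],(390,507),interpolation=0) for b in a]))
a=[cv2.imread(f"pics/{n}.png")[200:400,180:460] for n in("u0","u1","u2","u3")]
cv2.imwrite("pics/u.png",cv2.resize(np.vstack([np.hstack(a[:2]),np.hstack(a[2:])]),(800,571),interpolation=2))
E
python3 gap.py k6|sed -n 22,52p
```

```text
35.6667 55.9518279520784 [-3.00684499 -5.28773319  2.0154487 ]
0.3952003183446108 [-3.97533061 -4.80682639  2.22531983]
40.7167
194 [85. 85. 88.] z stem/axis 0.0730 padfront 0.0779 patchfront 0.0797
195 [88. 86. 89.] z stem/axis 0.0720 padfront 0.0769 patchfront 0.0787
196 [87. 86. 88.] z stem/axis 0.0709 padfront 0.0759 patchfront 0.0777
197 [84. 83. 85.] z stem/axis 0.0699 padfront 0.0749 patchfront 0.0767
198 [85. 84. 87.] z stem/axis 0.0688 padfront 0.0739 patchfront 0.0757
199 [84. 83. 86.] z stem/axis 0.0678 padfront 0.0729 patchfront 0.0747
200 [85. 83. 86.] z stem/axis 0.0667 padfront 0.0719 patchfront 0.0737
201 [86. 86. 87.] z stem/axis 0.0656 padfront 0.0708 patchfront 0.0727
202 [85. 83. 86.] z stem/axis 0.0646 padfront 0.0698 patchfront 0.0717
203 [84. 83. 89.] z stem/axis 0.0635 padfront 0.0688 patchfront 0.0707
204 [99. 93. 76.] z stem/axis 0.0624 padfront 0.0678 patchfront 0.0697
205 [120. 105.  49.] z stem/axis 0.0614 padfront 0.0667 patchfront 0.0687
206 [124. 109.  49.] z stem/axis 0.0603 padfront 0.0657 patchfront 0.0677
207 [124. 109.  50.] z stem/axis 0.0592 pad
[... 558 characters left out ...]
is 0.0504 padfront 0.0563 patchfront 0.0584
216 [64. 56. 56.] z stem/axis 0.0493 padfront 0.0552 patchfront 0.0573
217 [63. 55. 55.] z stem/axis 0.0482 padfront 0.0541 patchfront 0.0563
218 [65. 57. 56.] z stem/axis 0.0470 padfront 0.0530 patchfront 0.0552
219 [108. 109. 113.] z stem/axis 0.0459 padfront 0.0520 patchfront 0.0542
220 [140. 141. 146.] z stem/axis 0.0448 padfront 0.0509 patchfront 0.0531
221 [177. 102. 105.] z stem/axis 0.0436 padfront 0.0498 patchfront 0.0520
222 [220.  52.  47.] z stem/axis 0.0425 padfront 0.0487 patchfront 0.0510
223 [216.  53.  49.] z stem/axis 0.0414 padfront 0.0476 patchfront 0.0499
224 [217.  55.  52.] z stem/axis 0.0402 padfront 0.0465 patchfront 0.0488
```

View pics/k7.png

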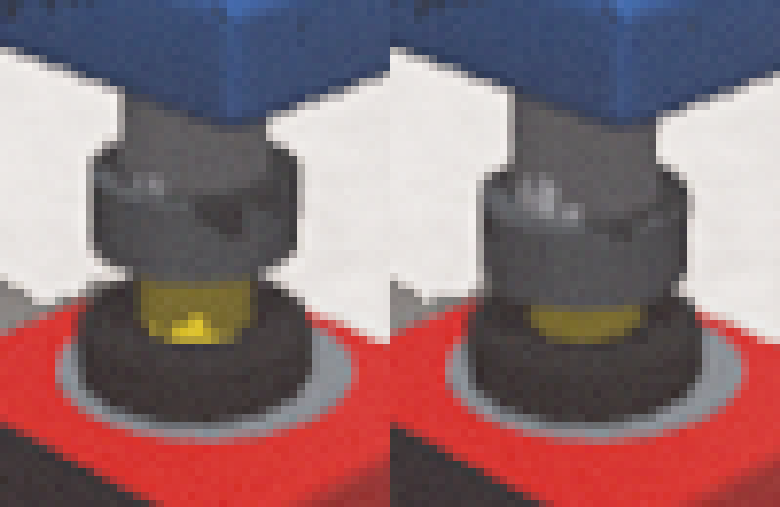

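View pics/u.png

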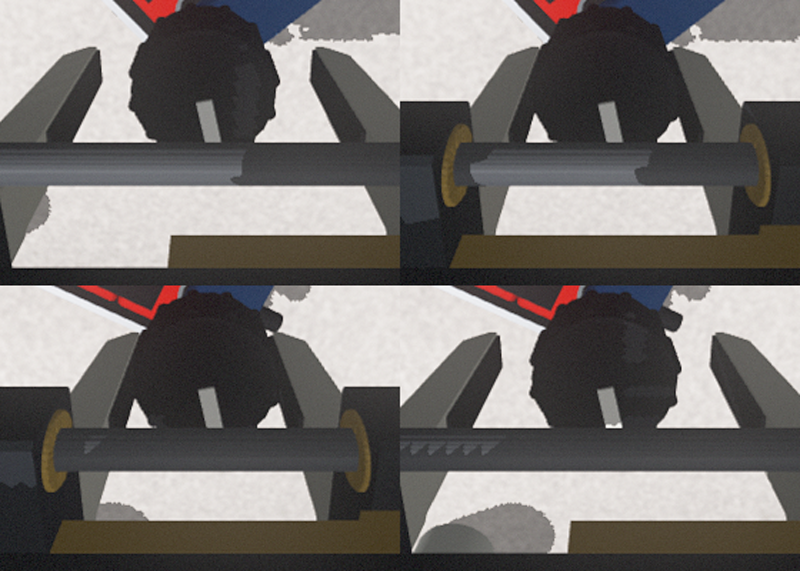

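The collar has dropped about 3.2 rows between the two looks, more than 0.40 rad should give. I'll check the knob's absolute angle from the white line in every saved frame before doing anything else.

```bash
python3 - <<'E'
from h import *
c=np.array((.653,.1078))
boxes=dict(c1=(318,218,335,250),n0=(245,230,275,276),n1=(245,230,275,276),n2=(245,230,275,276),k2=(290,98,360,122),k4=(290,98,360,122),k6=(290,98,360,122),u0=(245,262,265,300),u1=(245,262,265,300),u2=(245,262,265,300),u3=(245,262,265,300))
for f,b in boxes.items():
    p,_,K,T=load(f"pics/{f}.npz")
    sub=p[b[1]:b[3],b[0]:b[2]].astype(int);m=((sub.min(2)>95)&(sub.max(2)-sub.min(2)<40)).astype(np.uint8)
    if m.sum()<5: print(f,"none");continue
    m,s,ce=big(m);pt=np.argwhere(m)[:,::-1]+np.array(b[:2])
    W=np.array([onplane(K,T,u,.153)[:2] for u in pt]);W0=W.mean(0)
    v=np.linalg.svd(W-W0)[2][0];v=v if v@(W0-c)>0 else -v
    print(f,s[4],"centroid-heading %.2f  axis-heading %.2f"%(np.arctan2(*(W0-c)[::-1]),np.arctan2(v[1],v[0])),"r %.4f"%np.linalg.norm(W0-c),"len %.4f"%(np.ptp((W-W0)@v)))
a=[cv2.imread(f"pics/{n}.png") for n in("k2","k4","k6")]
cv2.imwrite("pics/kn.png",np.hstack([cv2.resize(b[95:230,280:365],(260,413),interpolation=2) for b in a]))
E
```

```text
c1 151 centroid-heading -2.79  axis-heading -2.79 r 0.0135 len 0.0249
n0 1135 centroid-heading -0.89  axis-heading -2.39 r 0.0365 len 0.0296
n1 38 centroid-heading 2.89  axis-heading 1.79 r 0.0449 len 0.0050
n2 856 centroid-heading 2.36  axis-heading -2.57 r 0.0355 len 0.0292
k2 95 centroid-heading -2.78  axis-heading -2.49 r 0.0150 len 0.0361
k4 77 centroid-heading 0.31  axis-heading 0.57 r 0.0111 len 0.0342
k6 108 centroid-heading -0.69  axis-heading -1.05 r 0.0131 len 0.0287
u0 744 centroid-heading -1.76  axis-heading -0.49 r 0.0379 len 0.0242
u1 9 centroid-heading -1.56  axis-heading -0.56 r 0.0420 len 0.0033
u2 26 centroid-heading -2.02  axis-heading -1.08 r 0.0401 len 0.0128
u3 744 centroid-heading -2.17  axis-heading -0.89 r 0.0382 len 0.0240
```

View pics/kn.png

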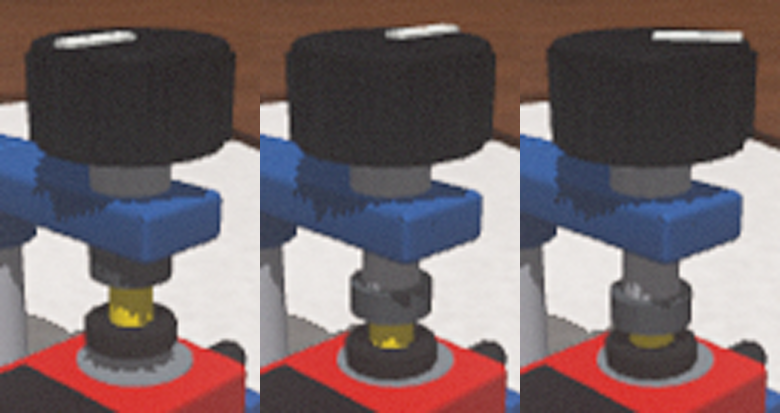

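The line shows the knob turned further than I commanded: about 0.5 to 0.6 rad more between looks. The gripper probably grazed it on the joint-space move back from the low look pose. The spring may be close to 8 mm. I'll go up clear of the knob by straight lines and repeat the c1 view for a clean angle.

```bash
python3 - <<'E'
from h import *
from bench import manip
c=np.array((.653,.1078));y=.342
P,q,cam=lookpose(loc(c,y,0,0,.065),y+np.radians(45),np.radians(25),.33)
manip.line_to(P.tolist(),velocity=.25)
manip.line_to([P[0]-.03,P[1]-.03,.27],velocity=.25)
manip.move_to(loc(c,y,-.06,.0,.30),down(y+np.pi/2));manip.pause(.2);snap("c3");print(manip.read_state()["time_s"])
for f in("c1","c3"):
    p,_,K,T=load(f"pics/{f}.npz");b=(303,215,348,270)
    sub=p[b[1]:b[3],b[0]:b[2]].astype(int);m=((sub.min(2)>110)&(sub.max(2)-sub.min(2)<40)).astype(np.uint8)
    n,l,st,ce=cv2.connectedComponentsWithStats(m)
    for i in range(1,n):
        if st[i,4]<30: continue
        pt=np.argwhere(l==i)[:,::-1]+np.array(b[:2]);W=np.array([onplane(K,T,u,.153)[:2] for u in pt]);W0=W.mean(0);v=np.linalg.svd(W-W0)[2][0];v=v if v@(W0-c)>0 else -v
        print(f,st[i],"cent %.3f axis %.3f"%(np.arctan2(*(W0-c)[::-1]),np.arctan2(v[1],v[0])),np.linalg.norm(W0-c),np.ptp((W-W0)@v))
a=[cv2.imread(f"pics/{n}.png")[200:290,270:380] for n in("c1","c3")]
cv2.imwrite("pics/c13.png",cv2.resize(np.hstack(a),(800,327),interpolation=2))
E
```

```text
43.4333
c1 [ 19   9   7  22 150] cent -2.787 axis -2.790 0.013608693118368218 0.024874576545387203
c1 [  0  41  45  14 319] cent 0.339 axis -1.228 0.023971187179726218 0.04973613034542967
c3 [  0  30  45  25 429] cent 0.202 axis 1.756 0.018598998229836114 0.05132133803902045
```

View pics/c13.png

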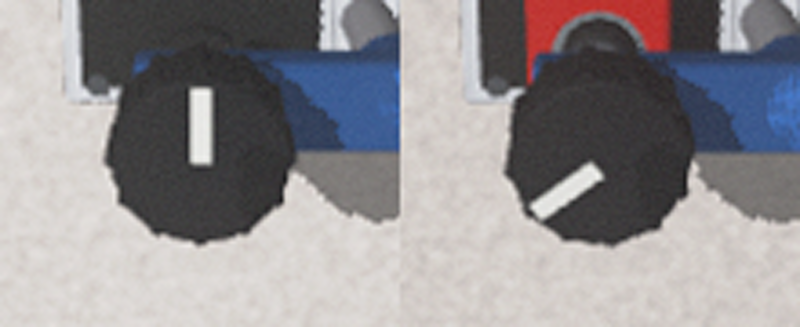

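```bash
python3 - <<'E'
from h import *
c=np.array((.653,.1078))
for f,b in(("c1",(318,215,335,250)),("c3",(303,240,330,264))):
    p,_,K,T=load(f"pics/{f}.npz")
    g=p.min(2).copy();m=(g>135).astype(np.uint8);mm=np.zeros_like(m);mm[b[1]:b[3],b[0]:b[2]]=m[b[1]:b[3],b[0]:b[2]]
    n,l,st,ce=cv2.connectedComponentsWithStats(mm,connectivity=4)
    for i in range(1,n):
        if st[i,4]<25: continue
        W=np.array([onplane(K,T,u,.153)[:2] for u in np.argwhere(l==i)[:,::-1]]);W0=W.mean(0);v=np.linalg.svd(W-W0)[2][0];v=v if v@(W0-c)>0 else -v
        hd=np.arctan2(v[1],v[0]);print(f,st[i],"cent %.3f axis %.3f"%(np.arctan2(*(W0-c)[::-1]),hd),"turn",(-2.79-hd)%(2*np.pi),np.linalg.norm(W0-c),np.ptp((W-W0)@v))
E
```

```text
c1 [322 224   6  21 125] cent -2.750 axis -2.805 turn 0.015150766990380315 0.01395848432937192 0.023639262766806737
c3 [306 245  20  16 124] cent -0.624 axis -0.573 turn 4.065777295807587 0.012734037878261975 0.024622413637143004
c3 [303 256   9   8  30] cent -0.527 axis -1.938 turn 5.431153053099722 0.028444431748961958 0.012329678683901016
```

The knob is at 4.06 rad (15.5 mm), so the spring is in by about 7.7 mm. That is under the limits but more than a quarter turn, so I'll back off 0.45 rad, approaching and leaving straight above the knob.

```bash
python3 - <<'E'
from h import *
from bench import manip,claw
c=(.653,.1078);y=.342
manip.move_to([c[0],c[1],.24],down(.9))
manip.line_to([c[0],c[1],.147],velocity=.1)
claw.close_gripper(f_grip=20);manip.pause(.2)
s=manip.read_state();j0=np.array(s["joint_pos"]);print(s["time_s"],s["opening"]*93)
for th in(-.22,-.455):
    j=j0.copy();j[5]+=th;manip.move_joints(j.tolist())
manip.pause(.2);s=manip.read_state();print(s["joint_pos"][5]-j0[5])
claw.open_gripper()
p=manip.read_state()["eef_pos"];manip.line_to([p[0],p[1],.27],velocity=.2)
manip.move_to(loc(c,y,-.06,.0,.30),down(y+np.pi/2));manip.pause(.2);snap("c4");print(manip.read_state()["time_s"])
b=(303,225,340,264);p,_,K,T=load(f"pics/c4.npz")
a=[cv2.imread(f"pics/{n}.png")[200:290,270:380] for n in("c3","c4")]
cv2.imwrite("pics/c34.png",cv2.resize(np.hstack(a),(800,327),interpolation=2))
m=(p.min(2)>135).astype(np.uint8);mm=np.zeros_like(m);mm[b[1]:b[3],b[0]:b[2]]=m[b[1]:b[3],b[0]:b[2]]
n,l,st,ce=cv2.connectedComponentsWithStats(mm,connectivity=4)
for i in range(1,n):
    if st[i,4]<25: continue
    W=np.array([onplane(K,T,u,.153)[:2] for u in np.argwhere(l==i)[:,::-1]]);W0=W.mean(0);v=np.linalg.svd(W-W0)[2][0];v=v if v@(W0-np.array(c))>0 else -v
    hd=np.arctan2(v[1],v[0]);print(st[i],hd,"turn",(-2.79-hd)%(2*np.pi))
E
```

```text
46.375 55.854233223120666
-0.45132508913667435
49.6417
[312 245  14  19 118] -0.11531371594385563 turn 3.608499023123442
[303 258   8   6  29] -1.8855355429482255 turn 5.378720850127811
```

View pics/c34.png

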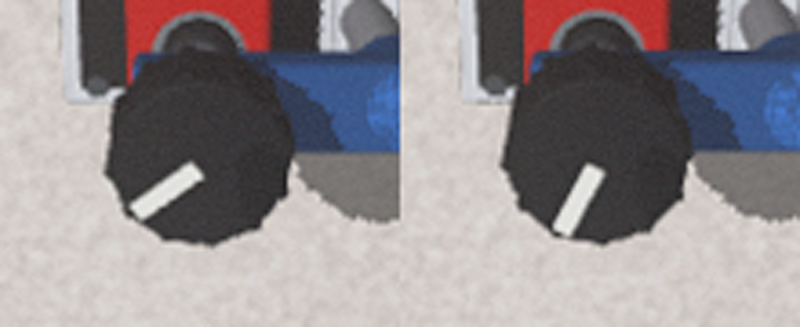

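The knob is now at 3.61 rad (13.8 mm), so about 6 mm past touch. I'll do a last check of the radio pose and the bystanders without going near the clamp again.

```bash
python3 - <<'E'
from h import *
from bench import manip,imaging
from rad import rad
c=(.653,.1078);y=.342
manip.move_to(loc(c,y,-.14,.0,.30),down(y+np.pi/2));manip.pause(.2);snap("f1")
o,K,T,r=rad("pics/f1.npz")
for a in o:
    q=onplane(K,T,a[1],.052);dv=q[:2]-np.array(c);print(a[0],a[1].round(1),(np.array([[np.cos(y),np.sin(y)],[-np.sin(y),np.cos(y)]])@dv).round(4))
p,d=imaging.read_camera("side");cv2.imwrite("pics/fs.png",p[:,:,::-1]);s0=cv2.imread("pics/side0.png")
n=p[:,:,::-1]
cv2.imwrite("pics/fsc.png",np.hstack([cv2.resize(s0[150:310,250:480],(400,278)),cv2.resize(n[150:310,250:480],(400,278))]))
print(manip.read_state()["time_s"])
E
```

```text
62 [323.6 191.1] [-0.1136 -0.0007]
49 [323.2 194.5] [-0.1086 -0.0012]
45 [324.2 197.7] [-0.104   0.0002]
58 [313.3 207.9] [-0.0887 -0.0153]
60 [323.8 208. ] [-0.0887 -0.0004]
56 [334.5 208. ] [-0.0886  0.0148]
56 [313.5 217. ] [-0.0749 -0.0153]
57 [323.6 217. ] [-0.075  -0.0007]
59 [334.3 217. ] [-0.0749  0.0146]
700 [323.4 235.9] [-0.0452 -0.0011]
396 [322.7 262.1] [-0.0021 -0.002 ]
50.3583
```

View pics/fsc.png

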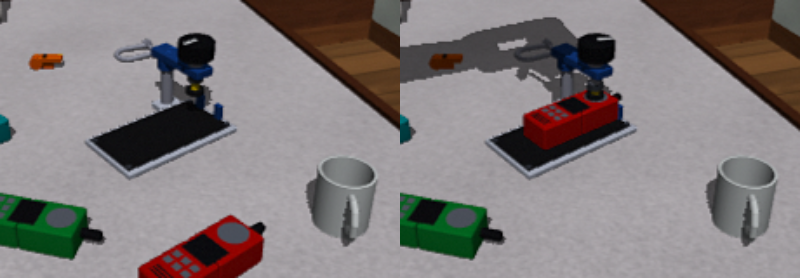

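View pics/f1.png

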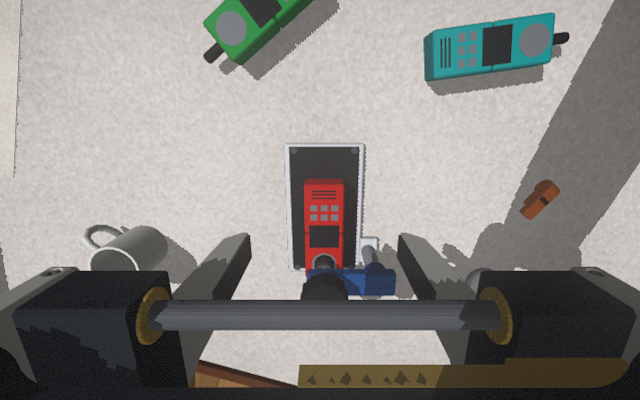

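The radio hasn't moved: its slots are still at own (-0.109, 0). The mug, shackle and whistle sit as they did at the start. Handing in.

```bash
python3 -c "
from bench import ticket,manip
print(ticket.close_job(),manip.read_state()['time_s'])"
```

```text
the job is handed in; nothing more can be done
the job is handed in; nothing more can be done
```

The red radio is stowed and the job is handed in. It lies face up on the clamp bed against the two stops, with the pad wound about a quarter turn past touching.

- **Radio:** In the last wrist picture its patch is about 1 mm from the screw axis and its heading matches the bed. It had not moved while the knob was turned.
- **Clamp setting:** The white line shows the knob at 3.61 rad, which is 13.8 mm of travel. The pad touched after 7.5–8.0 mm, so the spring is in by about 6 mm.
- **Went over a quarter turn on the way:** The knob turned about 0.5 rad further than I commanded. The gripper probably brushed it while moving back from a low look. That pushed the spring in to about 7.7 mm, still under the 10 mm limit, so I backed the knob off 0.45 rad.
- **Disagreement in the checks:** While overwound, the white line and the stem length gave slightly different figures, 7.5–8.0 mm and about 7.7 mm. I did not look at the stem again after backing off, so the final 6 mm comes from the knob angle.
- **Bystanders:** The mug, shackle and whistle look unmoved, compared by eye with the first side picture. The clock was at about 50 s when I handed in.

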